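Tilt a long circuit board out of its housing and hold it up

TASK

Take the long green circuit board out of the black housing by its tall heat sink: its ends are caught under the roofs at both ends of the opening, so slide it under the long (orange-labelled) roof, tilt its other end up through the opening and draw it out on the slant, without forcing it against the housing and without disturbing the other things on the bench. Then level it, component side up, and finish still holding it steady in the gripper over the housing, with about 10 cm of air between the two.

Things in the scene. Friction and masses are not known exactly. Their poses are not given: they have to be found in the camera images.
- housing: black plastic trough, 253 x 48 mm, top 56 mm above the bench, screwed down on an aluminium plate 285 x 85 x 6 mm; cannot move. Origin: on the bench under the centre of its top opening; x along its length towards the short-roofed end, z up. Walls 4 mm, inner width 40 mm, inner floor at z = 10 mm; inner end walls at x = +85 and x = -160 mm. Both ends are roofed over, see the roof points
- housing_mouth (a point): centre of the housing's opening, level with the roof tops, 56 mm above the bench; axes as the housing. The opening is 120 mm long (x from -60 to +60 mm) and 40 mm wide (y)
- short_roof (a point): middle of the short roof's edge at the opening, on its top, x = +60 mm of the housing. The flat roof is 4 mm thick (z = 52 to 56 mm) and runs from here 25 mm to the inner end wall
- long_roof (a point): middle of the long roof's edge at the opening, on its top, x = -60 mm of the housing. The flat roof, orange label on top, is 4 mm thick (z = 52 to 56 mm) and runs from here 100 mm to the inner end wall, with free space under it
- board: green circuit board, 200 x 28 x 5 mm, about 0.14 kg, loose on the housing's inner floor, head end about 15 mm under the short roof, tail end about 65 mm under the long roof. Origin: centre of its underside; x along it towards the head, z up (component side). At x = +55 a can 12 mm across, 10 mm high; at x = +83 mm a connector 22 x 10 x 6 mm; nothing tall on the tail half
- board_grip (a point): centre of the top face of the board's aluminium heat sink, a block 30 (board x) x 22 (y) x 70 mm high fixed on the board and rising out of the opening, to be gripped across its 22 mm. At board x = +25 mm, 75 mm above the board's underside, 85 mm above the bench at the start; axes as the board
- board_head (a point): middle of the board's head end face (x = +100 mm)
- board_tail (a point): middle of the board's tail end face (x = -100 mm)
- cover_long: black ribbed plastic cover lying flat, 200 x 32 x 16 mm; a bystander, leave alone
- cover_short: black ribbed plastic cover lying flat, 150 x 32 x 16 mm; a bystander, leave alone
- small_board: small green circuit board lying flat, 90 x 24 x 13 mm; a bystander, leave alone
- short_housing: empty open black plastic tray (another housing), 170 x 50 x 40 mm; a bystander, leave alone
- screwdriver: screwdriver lying on the bench; a bystander, leave alone
- note_pad: yellow note pad, 76 x 76 x 12 mm; a bystander, leave alone
- screw_dish: round steel dish, 70 mm across, 25 mm high; a bystander, leave alone
Not all that is in view belongs to the job. What is shaped like the board but white or yellow is not meant.

How it is judged (in metres and radians):
On the way, in this order (a step that is already met when the one before it is completed fails the run):
1. the board is on the slant: its head end is up through the opening while its tail is still below the long roof (z of board_head in the frame of housing_mouth above 0.003 m and z of board_tail in the frame of housing_mouth below -0.004 m and x of board_tail in the frame of housing_mouth below -0.06 m), for 0.1 s.
2. the whole board is above the housing (z of each of board_head, board_tail in the frame of housing_mouth above 0.02 m), for 0.2 s.
At the end, for the whole second after the job is handed in: Board held by the fingers (over 1 N) and not touching the housing: both ends more than 50 mm above the roof tops, within 0.2 rad of level, component side up, heat sink within 100 mm horizontally of the centre of the opening, slower than 30 mm/s (z of each of board_head, board_tail in the frame of housing_mouth above 0.05 m and angle between board's own z axis and vertical below 0.2 rad and horizontal distance between board_grip and housing_mouth below 0.1 m and contact force between board and the fingers above 1 N and contact force between board and housing below 0.05 N and linear speed of board below 0.03 m/s); the arm keeps its last pose, push and grip.
It fails at once if the board is forced against the housing with more than 30 N (contact force between board and housing above 30 N).
It fails at once if a bystander is moved by more than 20 mm (distance of any of cover_long, cover_short, small_board, short_housing, screwdriver, note_pad, screw_dish from where it was at the start of the episode above 0.02 m).
It also fails if it takes over 40 s, if anything falls off the work surface, if the arm or the gripper's body presses on something with over 40 N, if the wrist force passes 120 N, or if a joint passes its speed limit or range.

ROBOT

A 6-joint arm with a two-finger parallel gripper is mounted at the origin on the work surface. World frame = base frame: x ahead of the robot, y to its left, z up, the work surface at z = 0. Lengths are in mm, angles in rad, forces in N, time in s.
With the tool pointing down it reaches from about 350 to 775 mm from the base axis. Payload 7.3 kg.
Tool frame: the origin (TCP) lies on the mounting face of the last link; the fingertips stand 178 mm ahead of it and the grasp point (between the pads) lies 159 mm ahead of it; z points along the fingers, y is the line along which they close (so a half turn about z gives the same grasp; the last joint's range is limited). The gripper opens to 92 mm and grips with 3 to 60 N. Pads are 19 mm wide; open, the fingers measure 130 mm over their backs; the gripper's body (75 mm by 190 mm) begins 47 mm behind the grasp point.
Start: joints at [0.985, 0.342, 1.524, -0, 1.275, -0.146], TCP at [223.503, 475.052, 404.741] pointing down, gripper open.
Joint ranges: [-2.53, 2.53], [-0.77, 2.02], [0.04, 2.7], [-1, 4.14], [0.28, 2.66], [-3.11, 3.11]. Speed limits (rad/s): [2.57, 2.57, 3.14, 3.14, 3.14, 3.14].

INTERFACE

Orientations are given as a unit quaternion [x, y, z, w].
In Python, from station import ctrl gives the robot as it stands. Calls block until the motion is done:
- ctrl.goto(position, orientation): joint-space move of the TCP to a pose.
- ctrl.movel(position, vel=150, rot=None): straight line of the TCP; rot=None keeps the orientation; vel is the mean speed in mm/s.
- ctrl.set_joints(angles): joint-space move.
- ctrl.move_gripper(opening): finger opening in mm; the grip force is fixed at half the most; returns when the fingers have stopped.
- ctrl.pause(seconds).
- ctrl.ik(position, orientation): joint angles nearest the present ones, or None.
- ctrl.observe(): the state.
- ctrl.grab_frame(name): name is "side" or "top"; returns (picture, depth): 420x560x3 uint8, red, green, blue; 420x560 float32, mm along the optical axis (not along the pixel's ray), 0 where there is no reading.
- ctrl.camera_params(name): a dict with "camera_matrix" (3x3 intrinsics, pixels), "R" (3x3) and "t" (3): a world point X has camera coordinates R X + t. Camera axes: x right, y down, z forward; pixel columns grow to the right and rows downward; lengths in mm; the calibration is good to about 2 mm. A picture is of the moment at which its call begins. camera_params takes no time and is no camera call.
A pose or a line that the arm cannot do raises ctrl.PlanningError and nothing moves.
- ctrl.sign_off(): hands the job in; it is judged then, once.
Trained networks look in the newest picture that a camera, given by its name, has taken for a name from the list of things; names that differ only in an ending like _2 or _b are one class to them, and where a whole thing is asked for, a point or a joint stands for the part that bears it (a point fixed in the world has none). Each returns a list of dicts, best first, with "score" (0 to 1); they miss things now and then, are a little off and sometimes report something else, mostly with a low value. They report only what shows in the picture. A call takes as long as a camera call. They do not tell look-alikes from the thing itself.
- ctrl.search_frame(camera, name): "location" ([column, row] in pixels, amid what is visible of it).
- ctrl.cut_out(camera, name): "pixels" (420x560 bool, what is visible of it) and "location" ([column, row] in pixels, amid what is visible of it).
- ctrl.mark_of(camera, name): "location" ([column, row] in pixels: a listed point, or the origin of a listed thing).
The state is a dict: "clock": time; "joints": joint angles; "qd": joint speeds; "joint_efforts": joint torques, N m; "ee_pos": TCP position; "orientation": TCP orientation; "contact_force": force on the tool from outside, world axes, zero at the start; "ft_torque": the same for the moment, N m; "width": finger opening in mm; "grip_force": force on a finger pad.
Only numpy, scipy, OpenCV 4.12 (cv2) and the standard library are available. Lean on these libraries where they do the work, as an engineer would, in place of code of your own. Each camera call takes 0.05 s, during which the arm holds its last target. There are 200 camera calls.

## Working session

There is one attempt and no reset: what is moved stays moved. The work goes in short steps, each a Python script; the robot and the scene stay as the last script left them, time stands still between calls to the robot, and variables do not carry over. Pictures are saved under pics/ and viewed, at most 10 in all, crops included, and the job is handed in when it is done.

```bash
mkdir -p pics; ls
cat > h.py <<'E'
import numpy as np, cv2
from station import ctrl
def cam(n):
    p=ctrl.camera_params(n); return np.array(p["camera_matrix"]),np.array(p["R"]),np.array(p["t"]).ravel()
def on_plane(n,uv,z):
    K,R,t=cam(n); d=R.T@np.linalg.solve(K,[uv[0],uv[1],1]); c=-R.T@t
    return c+d*(z-c[2])/d[2]
def proj(n,X):
    K,R,t=cam(n); q=K@(R@np.array(X,float)+t); return q[:2]/q[2]
def cloud(n,depth):
    K,R,t=cam(n); v,u=np.mgrid[:420,:560]; P=np.stack([(u-K[0,2])/K[0,0]*depth,(v-K[1,2])/K[1,1]*depth,depth],-1)
    return (P-t)@R
E
python3 - <<'E'
from h import *
for n in("top","side"):
    im,d=ctrl.grab_frame(n); cv2.imwrite(f"pics/{n}0.png",im[:,:,::-1])
    K,R,t=cam(n); print(n,"cam at",(-R.T@t).round(),"fwd",R[2].round(2))
    for k,z in(("board_grip",85),("housing_mouth",56),("short_roof",56),("long_roof",56)):
        for r in ctrl.mark_of(n,k)[:3]: print(k,round(r["score"],2),np.round(r["location"]),on_plane(n,r["location"],z).round(1))
print(ctrl.observe())
E
```

```text
pics
top cam at [3.830e+02 1.000e+00 1.292e+03] fwd [ 0.1   0.01 -0.99]
board_grip 0.98 [344. 210.] [ 491.5 -160.    85. ]
board_grip 0.88 [359. 123.] [ 703.4 -199.7   85. ]
board_grip 0.56 [249. 172.] [584.7  65.1  85. ]
housing_mouth 0.65 [250. 177.] [577.6  64.7  56. ]
short_roof 0.93 [257. 156.] [631.1  47.   56. ]
long_roof 0.92 [252. 200.] [520.9  60.2  56. ]
long_roof 0.39 [258. 150.] [645.9  46.   56. ]
side cam at [-150. -904.  880.] fwd [ 0.47  0.65 -0.59]
board_grip 0.84 [312. 224.] [ 509.2 -164.    85. ]
board_grip 0.66 [285. 179.] [585.1  58.9  85. ]
board_grip 0.59 [377. 203.] [ 724.4 -197.9   85. ]
housing_mouth 0.93 [284. 187.] [582.3  58.6  56. ]
housing_mouth 0.56 [275. 200.] [515.9  18.2  56. ]
short_roof 0.64 [303. 183.] [643.8  40.9  56. ]
short_roof 0.62 [276. 202.] [514.6   7.2  56. ]
short_roof 0.62 [285. 179.] [610.4  95.2  56. ]
long_roof 0.75 [269. 188.] [538.7  81.5  56. ]
{'clock': 0.5, 'joints': array([ 9.85000814e-01,  3.42028263e-01,  1.52411372e+00, -3.21463576e-05,
        1.27537936e+00, -1.46003556e-01]), 'qd': array([-4.19575160e-04, -1.96735402e-04,  3.95158794e-04,  3.94620389e-05,
       -3.55959184e-05,  8.07204148e-04]), 'joint_efforts': array([-4.18150748e-04, -4.30814195e+01, -2.44313335e+01,  7.18555553e-02,
        4.90807823e-02, -3.20241770e-05]), 'ee_pos': array([223.50820351, 475.05296704, 404.72102973]), 'orientation': array([2.18123541e-01, 9.75921165e-01, 2.77951795e-05, 2.71169715e-05]), 'contact_force': array([-0.55472547,  0.67878794, -0.30530095]), 'ft_torque': array([-0.00411936, -0.00293203, -0.01058733]), 'grip_force': 0.0, 'width': 91.47470348858526}
```

View pics/top0.png

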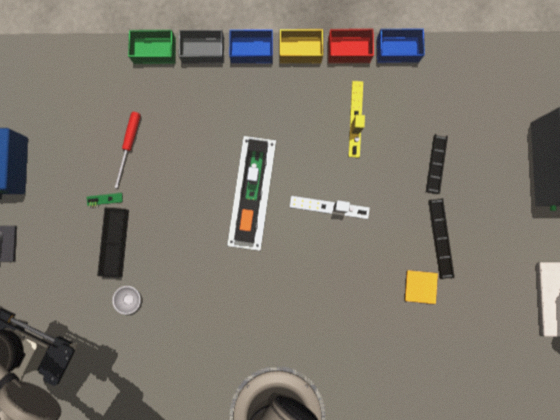

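View pics/side0.png

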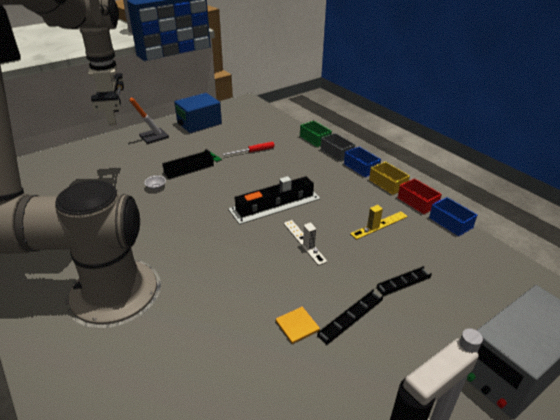

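The housing is at about (250,190) in the top view: its short-roof end points away from the robot, the orange label is at (246,220) and the heat sink is at (252,173). The white and yellow look-alikes, at (343,208) and (358,122), are decoys. Next I'll refine the pose from the plate, the label and the heat sink top.

Run:
```python
from h import *
for n,(x0,x1,y0,y1) in (("top",(222,285,130,255)),("side",(222,325,165,225))):
    im,d=ctrl.grab_frame(n); cv2.imwrite(f"pics/{n}1.png",cv2.resize(im[y0:y1,x0:x1,::-1],None,fx=4 if n=="top" else 7,fy=4 if n=="top" else 7,interpolation=cv2.INTER_CUBIC))
    C=cloud(n,d); i=im.astype(int); roi=np.zeros(d.shape,bool); roi[y0:y1,x0:x1]=1
    br=(i.min(2)>130)&roi
    if n=="top":
        pl=br.copy(); m=cv2.morphologyEx(pl.astype(np.uint8),cv2.MORPH_OPEN,np.ones((1,1)))
        pts=np.argwhere(pl)[:,::-1]; W=np.array([on_plane(n,p,6)[:2] for p in pts],np.float32)
        hull=cv2.minAreaRect(W); print("plate rect (centre,size,ang)",hull)
    org=(i[...,0]>150)&(i[...,1]<130)&(i[...,2]<90)&roi
    p=np.argwhere(org)[:,::-1]; print(n,"orange",len(p),on_plane(n,p.mean(0),56).round(1),"depth",np.median(C[org],0).round(1))
    hs=roi&(d>0)&(C[...,2]>78)&(C[...,2]<95); p=np.argwhere(hs)[:,::-1]
    print(n,"sink",len(p),on_plane(n,p.mean(0),85).round(1),np.mean(C[hs],0).round(1),"z",np.percentile(C[hs][:,2],[5,50,95]).round(1))
    hs&=br
    rf=roi&(d>0)&(abs(C[...,2]-56)<6); W=C[rf][:,:2].astype(np.float32)
    print("top-of-housing rect",len(W),cv2.minAreaRect(W), cv2.minAreaRect(C[hs][:,:2].astype(np.float32)), "roof z",np.median(C[rf][:,2]))
```

```text
plate rect (centre,size,ang) ((547.22607421875, 63.428802490234375), (88.64327239990234, 288.9271240234375), 81.84215545654297)
top orange 68 [473.6  74.2  56. ] depth [474.2  75.3  57.8]
top sink 122 [581.8  57.   85. ] [581.7  57.   85.6] z [81.1 85.6 90. ]
top-of-housing rect 1230 ((548.0548706054688, 63.16748046875), (48.35947036743164, 253.75062561035156), 81.79509735107422) ((581.4141235351562, 57.29032516479492), (21.68991470336914, 32.08719253540039), 85.3973388671875) roof z 56.80310201144607
side orange 83 [475.9  75.8  56. ] depth [474.6  73.1  57.4]
side sink 64 [579.1  52.1  85. ] [579.8  53.   84.2] z [78.8 84.7 88.3]
top-of-housing rect 645 ((546.3678588867188, 61.116180419921875), (57.36371612548828, 254.16525268554688), 80.62368774414062) ((581.4288940429688, 55.07962417602539), (22.48151397705078, 29.897775650024414), 72.02957153320312) roof z 56.121315203551006
```

View pics/top1.png

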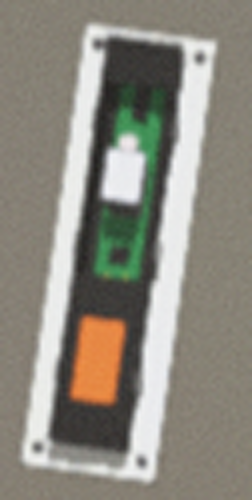

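View pics/side1.png

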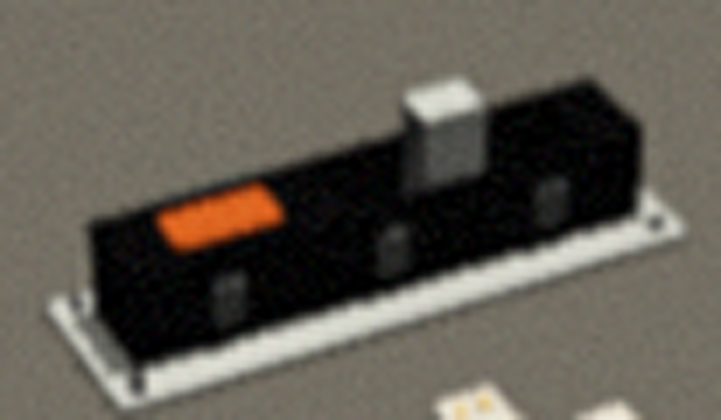

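The plate and roof rectangles agree. The mouth centre is (584.7, 57.9) with yaw -8.2°, and the sink sits at about (-3, -1) in the housing frame, as expected. Next comes the approach and grasp.

```bash
cat >> h.py <<'E'
from scipy.spatial.transform import Rotation as Ro
YAW=np.radians(-8.2); M=np.array([584.7,57.9,0]); H=Ro.from_euler('z',YAW)
HG=69.; SGN=1
def pose(tx,tz,th=0.,y=0.,sgn=1,s=125.):
    """TCP pose for tail underside at housing (tx,y,tz), board pitched head-up by th"""
    B=H*Ro.from_euler('y',-th)
    p=M+H.apply([tx,y,tz])+B.apply([s,0,HG+159])
    T=B*Ro.from_matrix(np.array([[sgn,0,0],[0,-sgn,0],[0,0,-1]]).T)
    return p,T.as_quat()
def go(vel,*a,**k):
    p,q=pose(*a,**k); ctrl.movel(p,vel=vel,rot=q)
def st(l=""):
    o=ctrl.observe(); print(l,round(o["clock"],2),"F",o["contact_force"].round(1),"T",o["ft_torque"].round(2),"grip",round(o["grip_force"],1),"w",round(o["width"],1),"p",o["ee_pos"].round(1))
E
python3 - <<'E'
from h import *
js=ctrl.observe()["joints"]
c=[]
for s in(1,-1):
    js2=[ctrl.ik(*pose(*a,sgn=s)) for a in((-128,90,0),(-152,13,.26),(-50,40,.26),(-125,156,0))]
    print(s,[None if j is None else np.round(j,2) for j in js2])
    c.append(9 if any(j is None for j in js2) else max(abs(j[5]) for j in js2))
s=(1,-1)[int(np.argmin(c))]; open("sgn","w").write(str(s))
ctrl.goto(*pose(-128,90,y=-1.2,sgn=s)); st("above")
go(120,-128,10,y=-1.2,sgn=s); st("down")
im,_=ctrl.grab_frame("side"); cv2.imwrite("pics/side2.png",cv2.resize(im[90:240,180:380,::-1],None,fx=4,fy=4,interpolation=cv2.INTER_CUBIC))
E
```

```text
1 [array([-0.03,  0.53,  1.48, -0.  ,  1.14,  1.68]), array([-0.  ,  0.42,  1.87, -0.06,  0.6 ,  1.76]), array([-0.03,  0.53,  1.57, -0.04,  0.78,  1.71]), array([-0.03,  0.47,  1.38, -0.  ,  1.29,  1.68])]
-1 [array([-0.03,  0.53,  1.48, -0.  ,  1.14, -1.46]), array([-0.  ,  0.42,  1.87, -0.06,  0.6 , -1.38]), array([-0.03,  0.53,  1.57, -0.04,  0.78, -1.43]), array([-0.03,  0.47,  1.38, -0.  ,  1.29, -1.46])]
above 2.61 F [-0.5 -0.5 -0.7] T [ 0.09  0.06 -0.03] grip 0.0 w 92.0 p [581.4  58.  318.2]
down 3.42 F [-0.4 -0.   0.3] T [ 0.04  0.03 -0.  ] grip 0.0 w 91.9 p [581.9  57.3 238.7]
```

View pics/side2.png

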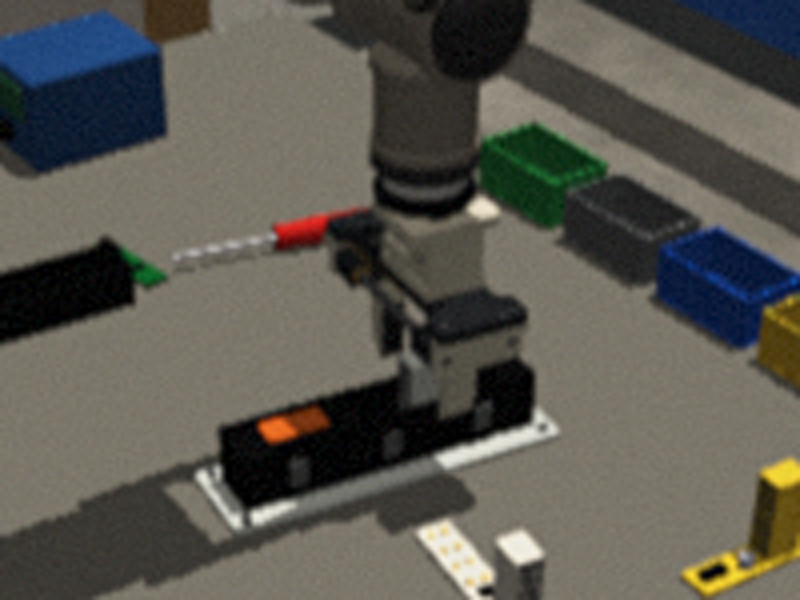

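The open fingers straddle the heat sink (crop about (415,380)) with no contact. Now I'll close, lift 3 mm, slide and begin the tilt, stopping if the force rises.

Run:
```python
from h import *
s=int(open("sgn").read())
ctrl.move_gripper(10); st("closed")
def chk(l,base=[None]):
    st(l); f=ctrl.observe()["contact_force"]
    if base[0] is None: base[0]=f
    elif np.linalg.norm(f-base[0])>8: print("STOP"); raise SystemExit
go(20,-128,13,y=-1.2,sgn=s); chk("lift3")
go(30,-140,13,y=-.5,sgn=s); chk("slide1")
go(30,-152,13,y=0,sgn=s); chk("slide2")
for th in (.03,.06,.1,.14): go(40,-152,13,th,sgn=s); chk(f"tilt{th}")
im,_=ctrl.grab_frame("side"); cv2.imwrite("pics/side3.png",cv2.resize(im[140:230,210:330,::-1],None,fx=6,fy=6,interpolation=cv2.INTER_CUBIC))
```

```text
closed 4.56 F [-0.2  0.  -0.4] T [-0.    0.06 -0.01] grip 30.0 w 21.6 p [581.6  57.1 238. ]
lift3 4.86 F [ 0.6  0.  -0.6] T [-0.02 -0.   -0.04] grip 30.0 w 21.9 p [581.6  57.2 241.1]
slide1 5.41 F [ 0.6 -0.6 -1.5] T [ 0.02  0.   -0.03] grip 30.0 w 21.8 p [569.8  59.6 241.1]
slide2 5.96 F [ 0.7  0.7 -1.9] T [-0.    0.02  0.  ] grip 30.0 w 22.1 p [558.   61.8 241.1]
tilt0.03 6.3 F [-0.2  0.8 -1.9] T [0.03 0.01 0.03] grip 30.0 w 21.8 p [551.1  62.8 244.9]
tilt0.06 6.64 F [-0.4  0.  -1.4] T [ 0.04  0.04 -0.  ] grip 30.0 w 21.7 p [544.2  63.8 248.2]
tilt0.1 7.05 F [ 1.1 -0.5 -2. ] T [-0.02  0.06  0.03] grip 30.0 w 21.9 p [534.9  65.1 252.5]
tilt0.14 7.46 F [ 0.2 -0.  -0.8] T [0.06 0.12 0.01] grip 30.0 w 21.6 p [525.3  66.5 256.3]
```

View pics/side3.png

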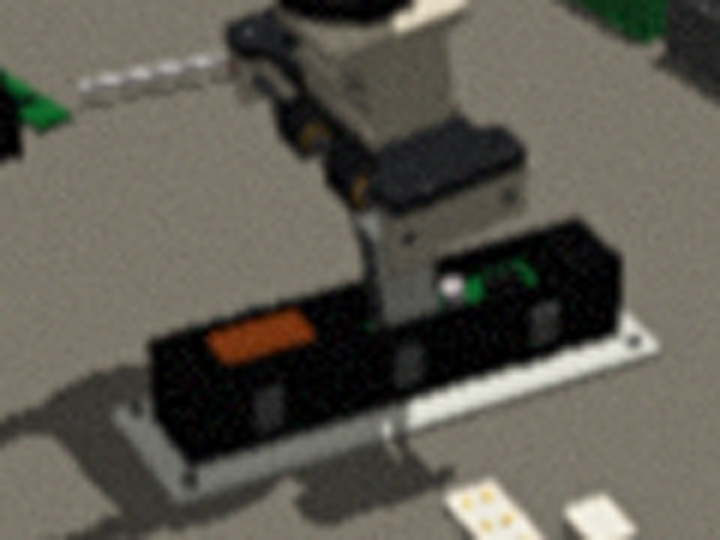

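The board follows the tilt: its green head end at crop (510,275) has come out from under the short roof, and the forces are only the board's weight. I'll continue the tilt, then draw it out.

Run:
```python
from h import *
s=int(open("sgn").read())
b=ctrl.observe()["contact_force"]
def chk(l):
    st(l)
    if np.linalg.norm(ctrl.observe()["contact_force"]-b)>8: print("STOP"); raise SystemExit
for th in (.18,.22,.26): go(40,-152,13,th,sgn=s); chk(f"tilt{th}")
ctrl.pause(.2)
im,_=ctrl.grab_frame("side"); cv2.imwrite("pics/side4.png",cv2.resize(im[120:230,210:330,::-1],None,fx=5,fy=5,interpolation=cv2.INTER_CUBIC))
t=np.tan(.26)
for tx in (-135,-115,-95,-75,-60,-48): go(50,tx,13+(tx+152)*t,.26,sgn=s); chk(f"draw{tx}")
im,_=ctrl.grab_frame("side"); cv2.imwrite("pics/side5.png",cv2.resize(im[120:230,210:350,::-1],None,fx=5,fy=5,interpolation=cv2.INTER_CUBIC))
```

```text
tilt0.18 7.92 F [-0.3  0.6 -1.9] T [0.05 0.14 0.  ] grip 30.0 w 22.0 p [515.6  67.9 259.8]
tilt0.22 8.32 F [-0.   0.3 -1.6] T [0.07 0.16 0.01] grip 30.0 w 21.4 p [505.8  69.3 262.9]
tilt0.26 8.73 F [ 0.3 -0.2 -1.5] T [ 0.09  0.17 -0.02] grip 30.0 w 21.6 p [495.9  70.7 265.6]
draw-135 9.48 F [-0.8 -0.4 -1.2] T [0.07 0.19 0.02] grip 30.0 w 21.5 p [512.8  68.2 269.9]
draw-115 10.05 F [ 0.6 -0.2 -0.9] T [0.03 0.22 0.02] grip 30.0 w 21.9 p [532.4  65.4 275.2]
draw-95 10.62 F [-0.5 -0.1 -2.5] T [ 0.07  0.25 -0.03] grip 30.0 w 21.7 p [552.2  62.5 280.5]
draw-75 11.18 F [-0.8 -0.4 -1.6] T [0.15 0.23 0.02] grip 30.0 w 21.7 p [572.   59.7 285.8]
draw-60 11.64 F [ 0.7  0.6 -1. ] T [0.05 0.27 0.03] grip 30.0 w 21.8 p [587.   57.5 289.9]
draw-48 12.04 F [ 0.5 -0.3 -2.2] T [ 0.07  0.28 -0.01] grip 30.0 w 22.0 p [599.   55.8 293.1]
```

View pics/side5.png

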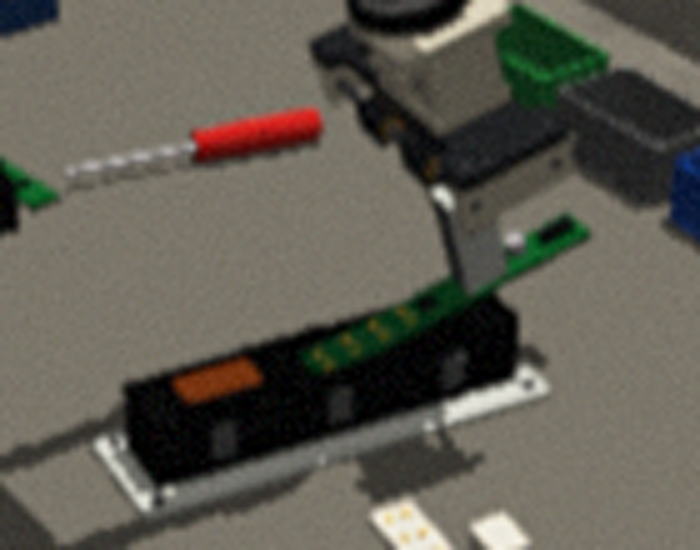

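The board is on the slant with no contact force; its tail end at crop (310,365) has just cleared the long roof's edge. Next I'll lift, level and centre it.

Run:
```python
from h import *
s=int(open("sgn").read())
z=13+104*np.tan(.26)
go(50,-46,z+20,.26,sgn=s); st("up20")
go(80,-46,z+70,.26,sgn=s); st("up70"); ctrl.pause(.3)
go(60,-90,140,.13,sgn=s); go(60,-125,158,0,sgn=s); ctrl.pause(.6); st("level")
im,d=ctrl.grab_frame("side"); cv2.imwrite("pics/side6.png",cv2.resize(im[80:230,200:360,::-1],None,fx=4,fy=4,interpolation=cv2.INTER_CUBIC))
```

```text
up20 12.64 F [-0.   0.1 -1.2] T [0.09 0.29 0.01] grip 30.0 w 21.6 p [600.7  55.6 313.5]
up70 13.42 F [-1.   0.1 -1.2] T [ 0.02  0.23 -0.01] grip 30.0 w 21.9 p [600.5  55.6 362.6]
level 15.12 F [ 0.2  0.3 -1.9] T [ 0.01  0.08 -0.02] grip 30.0 w 21.9 p [584.7  57.9 386. ]
```

View pics/side6.png

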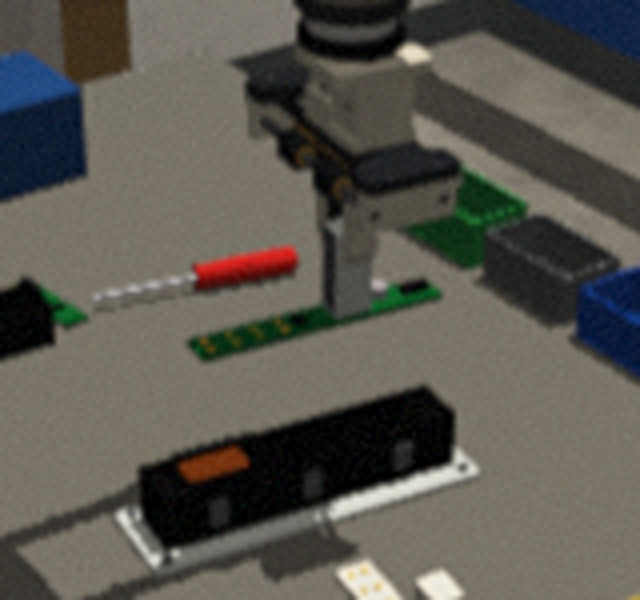

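The board hangs level and parallel to the housing (crop (200,345) to (435,290)), component side up and firmly gripped.

```bash
python3 -c "
from h import *
print(ctrl.sign_off())"
```

```text
the job is handed in; nothing more can be done
None
```

The board is out of the housing and held level, component side up, about 10 cm above it. The wrist force never showed more than the board's own weight, and no bystander was touched on the way. The job is handed in, but the station gave no verdict back.

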